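# Snap an objective cell onto a lens barrel and keep it pressed

### The arm

A 6-joint arm with a two-finger parallel gripper is mounted at the origin on the work surface. World frame = base frame: x ahead of the robot, y to its left, z up, the work surface at z = 0. Lengths are in m, angles in degrees, forces in N, time in s.
With the tool pointing down it reaches from about 0.4 to 0.825 m from the base axis. Payload 7 kg.
Tool frame: the origin (TCP) lies on the centre line of the jaws, within the pads' length; the fingertips stand 11 mm ahead of it and the grasp point (between the pads) lies 8 mm behind it; z points along the fingers, y is the line along which they close (so a half turn about z gives the same grasp; the last joint's range is limited). The gripper opens to 88 mm and grips with 3 to 60 N. Pads are 19 mm wide; open, the fingers measure 130 mm over their backs; the gripper's body (78 mm by 193 mm) begins 47 mm behind the grasp point.
Start: joints at [-46.69, 20.546, 0.682, 0, -70.136, -16.507], TCP at [0.304, -0.602, 0.238] pointing down, gripper open.
Joint ranges: [-176.03, 176.03], [-82.01, 121.73], [-58.28, 71.71], [-173.87, 95.51], [-174.79, -0.11], [-173.66, 173.66]. Speed limits (degrees/s): [136.94, 136.94, 172.46, 180, 180, 180].

### API

Orientations are given as [roll, pitch, yaw] about the fixed x, y, z axes, in that order (R = Rz(yaw) Ry(pitch) Rx(roll)).
In Python, from plant import r, capture, camera_model, job gives the robot as it stands.
- The arm moves only by the tool drive_tool, never from a script. Its argument "increments" is a list that holds one entry, the list of rows, each a list of 5 numbers: the gripper's target within -1 to 1 (fully open at 1, half-way at 0, shut at -1), then the shift along the tool's x, y, z scaled (see below), then the turn about the tool's z scaled (see below). In form: [[[gripper, tx, ty, tz, roll], ...]]. A call has 1 to 5 rows; each row is the pose to reach, as a shift and turn from the pose commanded when the call began, along the tool's axes at that moment, turning the shorter way round; what a row does not reach only later rows make up. The controller multiplies each number of a shift by 120 mm and each number of a turn by 360 degrees. A row lasts 1/8 s, in which the tool goes at most 62.5 mm and 10.7 degrees, less where a joint would pass 70% of its speed; a pose out of reach is approached as far as the arm can. A call with a number of a shift or a turn outside -1 to 1 is refused whole. A call with a gripper value outside its range is refused whole. The fingers move at their own pace and stop on an object; "squeeze" is the grip in N (left out, the last holds). Time passes only in rows, so rows that repeat a pose let the fingers close. It gives the time, the measured TCP pose, the force, the opening and the grip force at its end, in the units of the state.
- r.get_state(): the state, without advancing time (a new reading comes with each control period).
- capture(name): name is "scene" or "top"; returns the picture (480x640x3 uint8, red, green, blue); there is no depth.
- camera_model(name): a dict with "camera_matrix" (3x3 intrinsics, pixels), "rvec" (rotation vector, rad) and "tvec" (3), from world to camera coordinates, as OpenCV has them. Camera axes: x right, y down, z forward; pixel columns grow to the right and rows downward; lengths in m; the calibration is good to about 2 mm. A picture is of the moment at which its call begins. camera_model takes no time and is no camera call.
- job.close_job(): hands the job in; it is judged then, once.
The state is a dict: "time_s": time; "joints": joint angles; "qd": joint speeds; "joint_torque": joint torques, N m; "tcp_pos": TCP position; "eef_rot": TCP orientation; "contact_force": force on the tool from outside, world axes, zero at the start; "moment": the same for the moment, N m; "gripper_width": finger opening in m; "gripper_force": force on a finger pad.
Only numpy, scipy, OpenCV 4.12 (cv2) and the standard library are available. Lean on these libraries where they do the work, as an engineer would, in place of code of your own. Each camera call takes 0.05 s, during which the arm holds its last target. There are 200 camera calls.

### The job

On the walnut stand, twist the black knob clockwise to its stop and let go so that it springs back and the clip takes a fresh grip on the aluminium lens barrel. Then fetch the black objective cell from the cork puck and press it squarely down onto the barrel's neck until it snaps fully home, and keep pressing: finish while still holding the cell and pushing it down on its sprung barrel, without ever driving the barrel down to the bottom of its travel. Leave the focusing wheel, the amber prism and the pin block where they are.

Things in the scene. Friction and masses are not known exactly. Their poses are not given: they have to be found in the camera images.
- stand: walnut base, fixed to the counter, 100 (x) x 250 (y) x 30 mm high; origin at the centre of its underside. The barrel stands upright at y = +70 mm, the knob at y = -70 mm (both x = 0). The steel clip round the barrel ends 65 mm above the counter and reaches 23 mm from the barrel's axis to each side in y (29 mm while the knob is turned) and 41 mm in +x
- knob (a joint): angle of the black spring-return knob about its vertical axis, rad: 0 at rest, grows clockwise seen from above, stop at 1.2. The return spring takes about 0.02 N m at rest and 0.1 N m at the stop; let go, it springs back to 0. The knob works the clip jaws
- knob_grip (a point): on the knob's axis, half-way up its upright grip bar: 63 mm above the counter when at rest. The bar lies along this point's x axis (and turns with the knob), 44 mm long, 12 mm thick (y), 24 mm high, its top 10 to 11 mm above this point
- barrel_top (a point): centre of the flat top of the barrel's neck, 128 mm above the counter at rest; z up. The neck is 30 mm across and 20 mm long with its top 5 mm tapering to 22 mm across; the barrel below is 38 mm across. Three sprung brass balls, 12.5 mm below the top, stand 3.5 mm out of the neck and make the snap
- barrel (a joint): how far the barrel is pushed down on the spring pad under it, m: 0 at rest (up), bottom of its travel at 0.012; spring 2.5 N per mm, 1 to 2 N to start it. Pushing the cell over the balls takes some 8 to 13 N (barrel sinks 3 to 5 mm); then the force drops suddenly and the lip snaps under the balls
- cell_center (a point): centre, half-way up, of the loose black objective cell: round cap 46 mm across, 22 mm high, glass on top, open below, about 60 g; z up. Inside: a lip 3 mm high with 33 mm bore, above it a 38 mm bore, 18 mm deep in all. It lies on the cork puck. Its lip meets the balls with this point 2 mm above the barrel top; fully home (ceiling on the neck's top) this point is 7 mm below the barrel top
- puck: cork puck, fixed, 44 mm across, 20 mm high; origin at the centre of its underside on the counter. The cell lies centred on it
- wheel_center (a point): middle of the loose grey steel focusing wheel, 41 mm across, 28 mm high at its hub: bystander
- prism_center (a point): middle of the loose amber glass prism, 36 x 28 x 42 mm high: bystander
- pinblock_center (a point): middle of the loose walnut hinge pin block, 50 x 35 x 22 mm with three steel pins 14 mm proud: bystander

How it is judged (in metres and radians):
On the way, in this order (a step that is already met when the one before it is completed fails the run):
1. the knob is turned to its stop (value of joint knob above 1.12 rad), for 0.1 s.
2. the knob is let go and has sprung back to rest (value of joint knob below 0.12 rad and contact force between knob and the fingers below 0.1 N), for 0.1 s.
3. the cell has snapped home on the barrel's neck (z of cell_center in the frame of barrel_top below -0.0056 m and horizontal distance between cell_center and barrel_top below 0.004 m), for 0.1 s.
At the end, for the whole second after the job is handed in: the cell is snapped home (centre at least 5.6 mm below the neck's top, within 4 mm of its axis, square within 0.1 rad), the fingers press on it with over 2 N and keep the barrel pushed down by over 1.2 mm, and the knob is back at rest (below 0.12 rad) (all of step 3 and angle between the z axis of cell_center and the z axis of barrel_top, either way round below 0.1 rad and value of joint barrel above 0.0012 m and contact force between cell and the fingers above 2 N and value of joint knob below 0.12 rad); the arm keeps its last pose, push and grip.
It fails at once if the barrel is driven down to the bottom of its travel (value of joint barrel above 0.0115 m).
It fails at once if a bystander is moved by more than 15 mm (distance of any of wheel_center, prism_center, pinblock_center from where it was at the start of the episode above 0.015 m).
It also fails if it takes over 61 s, if anything falls off the work surface, if the arm or the gripper's body presses on something with over 40 N, if the wrist force passes 120 N, or if a joint passes its speed limit or range.

## Working session

There is one attempt and no reset: what is moved stays moved. The work goes in short steps, Python scripts to look and compute and a tool call to move; the robot and the scene stay as the last step left them, time stands still between calls to the robot, and variables do not carry over. Pictures are saved under pics/ and viewed, at most 10 in all, crops included, and the job is handed in when it is done.

Besides the shell and the picture viewer there is one more tool, called as name(argument=value, ...), one argument or row to a line, values as JSON. drive_tool: Moves the arm, as the interface text tells. Its arguments: {"type":"object","properties":{"increments":{"type":"array"},"squeeze":{"type":"number"}},"required":["increments"]}

```bash
mkdir -p pics
python3 - <<'E'
from plant import r,capture,camera_model
import cv2,numpy as np
for n in("scene","top"):
    cv2.imwrite(f"pics/{n}0.png",capture(n)[:,:,::-1]); m=camera_model(n)
    R=cv2.Rodrigues(np.array(m["rvec"],float))[0]
    print(n,np.array(m["camera_matrix"]).round(1).tolist(),(-R.T@np.array(m["tvec"]).ravel()).round(3),R.round(2).tolist())
s=r.get_state();print(s)
E
```

```text
scene [[552.9, 0.0, 330.1], [0.0, 552.9, 236.5], [0.0, 0.0, 1.0]] [ 1.621 -0.012  0.724] [[0.06, 1.0, -0.01], [0.54, -0.04, -0.84], [-0.84, 0.04, -0.54]]
top [[558.5, 0.0, 318.7], [0.0, 558.5, 236.0], [0.0, 0.0, 1.0]] [0.564 0.024 1.16 ] [[-0.01, -1.0, 0.0], [-1.0, 0.01, -0.06], [0.06, -0.0, -1.0]]
{'time_s': 0.1, 'joints': array([-4.66911604e+01,  2.05874488e+01,  6.39122555e-01, -1.80372528e-02,
       -7.01368761e+01, -1.65051333e+01]), 'qd': array([-0.04669587, -0.08806718,  0.19393129,  0.11208289, -0.04395481,
        0.07275499]), 'joint_torque': array([-1.32003886e-03, -5.84163237e+01,  2.93753332e+01,  7.01544419e+00,
        1.02435448e-02, -8.16376291e-05]), 'tcp_pos': array([ 0.30414676, -0.60211463,  0.23671486]), 'eef_rot': array([ 1.79913491e+02, -7.94997974e-03, -1.53202429e+02]), 'contact_force': array([-0.43772419, -0.25337044,  0.3617842 ]), 'moment': array([ 0.02290169,  0.0062509 , -0.00751099]), 'gripper_force': 0.0, 'gripper_width': 0.08763294942700652}
```

View pics/scene0.png

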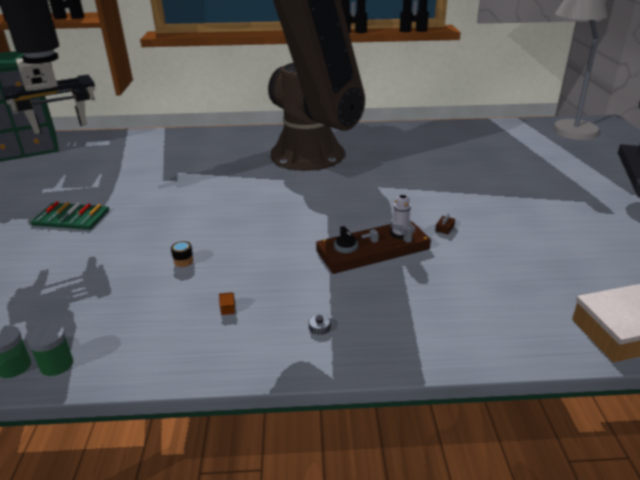

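View pics/top0.png

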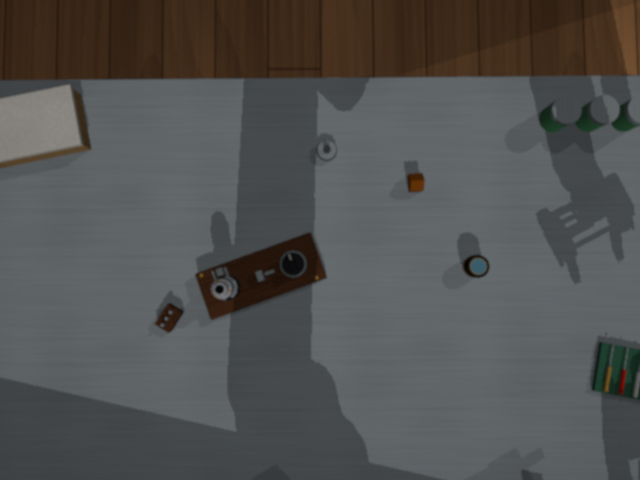

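The top view shows the stand at about (262,275), with the barrel near (224,287) and the knob near (293,264). The cell is on its puck at (477,266), the prism at (416,183), the wheel at (326,150) and the pin block at (169,318). I'll enlarge these areas for detail.

```bash
cat > h.py <<'E'
import cv2,numpy as np
from plant import camera_model
def cam(n):
    m=camera_model(n);R=cv2.Rodrigues(np.array(m["rvec"],float))[0];return np.array(m["camera_matrix"],float),R,np.array(m["tvec"],float).ravel()
def onz(n,uv,z):
    K,R,t=cam(n);c=-R.T@t;d=R.T@np.linalg.inv(K)@np.array([uv[0],uv[1],1.]);return c+d*(z-c[2])/d[2]
def proj(n,p):
    K,R,t=cam(n);q=K@(R@np.array(p,float)+t);return q[:2]/q[2]
E
python3 - <<'E'
import cv2,numpy as np
t=cv2.imread("pics/top0.png");s=cv2.imread("pics/scene0.png")
def c(im,x,y,w,h,k): return cv2.resize(cv2.convertScaleAbs(im[y:y+h,x:x+w],alpha=1.7),None,fx=k,fy=k,interpolation=cv2.INTER_CUBIC)
a=c(t,190,225,140,100,5);b=c(t,450,230,50,50,5)
a2=c(s,310,185,140,90,5)
cv2.imwrite("pics/topc.png",a)
out=np.zeros((600,800,3),np.uint8)
q=c(s,310,185,130,90,4);out[:360,:520]=q
q=c(s,160,230,40,45,6);out[:270,530:770]=q
q=c(t,455,244,45,45,5);out[365:590,0:225]=q
cv2.imwrite("pics/mix.png",out)
E
```

```text
(no output)
```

View pics/topc.png

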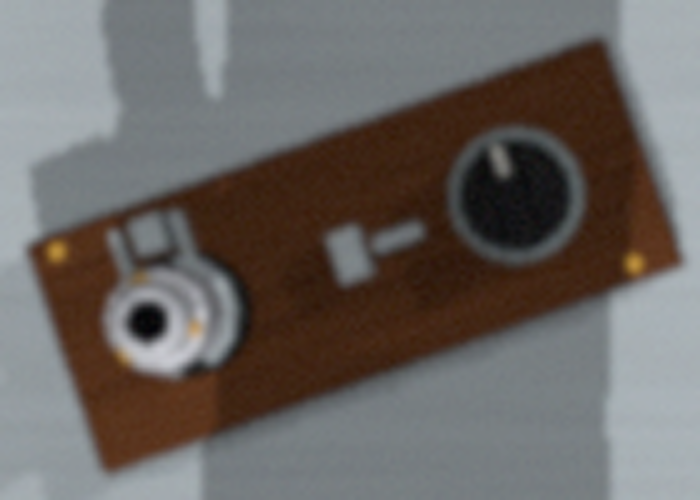

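View pics/mix.png

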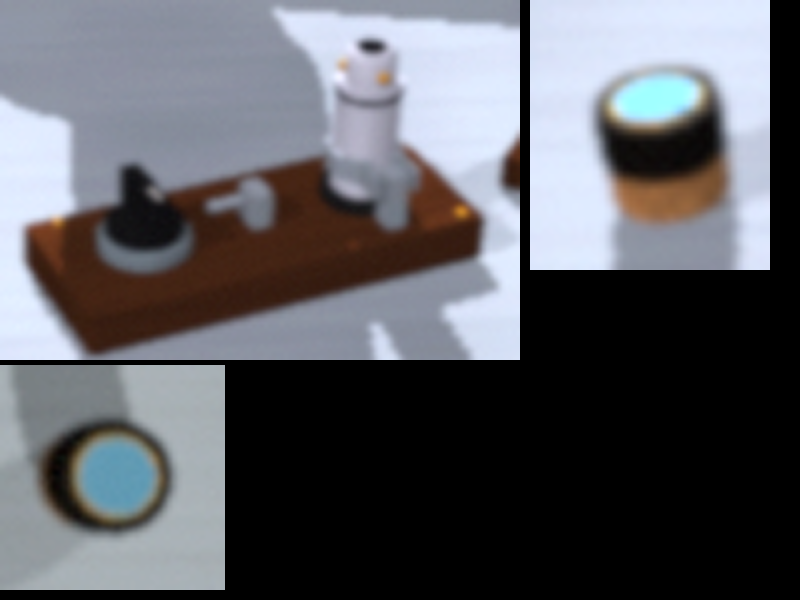

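The crops show the stand's corners clearly, the barrel with a dark hole at the centre of its top, and the knob's pale mark at its +x end. The knob bar is roughly parallel to the stand's x axis. Next I'll measure them.

Run:
```python
from h import *
t=cv2.imread("pics/top0.png");s=cv2.imread("pics/scene0.png")
def blobs(im,lo,hi,box,k=1):
    x,y,w,h=box;hsv=cv2.cvtColor(cv2.resize(im[y:y+h,x:x+w],None,fx=4,fy=4,interpolation=cv2.INTER_CUBIC),cv2.COLOR_BGR2HSV)
    m=cv2.inRange(hsv,lo,hi);cs=sorted(cv2.findContours(m,cv2.RETR_EXTERNAL,cv2.CHAIN_APPROX_NONE)[0],key=cv2.contourArea)[::-1]
    return [((c[:,0,:]+.5)/4-.5+[x,y]).astype(np.float32) for c in cs[:k]]
def cen(c): M=cv2.moments(c);return np.array([M['m10'],M['m01']])/M['m00'],M['m00']
# stand
c=blobs(t,(0,80,15),(20,255,120),(190,225,140,100))[0]
r_=cv2.minAreaRect(c);print("rect",r_)
P=np.array([onz("top",p,.03)[:2] for p in cv2.convexHull(c)[:,0]],np.float32)
R=cv2.minAreaRect(P);print("stand",R, cv2.boxPoints(R).round(4).tolist())
for n,im,bx in(("top",t,(460,250,40,35)),("scene",s,(165,235,35,25))):
    c=blobs(im,(80,80,60),(110,255,255),bx)[0];g,a=cen(c);print("lens",n,g,a,onz(n,g,.042))
for n,im,bx in(("top",t,(212,283,16,14)),("scene",s,(395,190,15,10))):
    c=blobs(im,(0,0,0),(180,255,60),bx)[0];g,a=cen(c);print("hole",n,g,a,onz(n,g,.128))
c=blobs(t,(0,0,25+0),(180,60,255),(278,248,32,32))
for n,im,bx in(("top",t,(278,248,32,32)),):
    x,y,w,h=bx;c=blobs(im,(0,0,65),(180,70,255),bx,3)
    for q in c:
        g,a=cen(q);print("knob",g,a,onz(n,g,.045),onz(n,g,.0735), cv2.minAreaRect(q))
for n,uvs in(("top",[(326,150),(416,183),(169,318)]),):
    for uv in uvs: print(onz(n,uv,.02).round(3))
```

```text
rect ((260.4461669921875, 275.75537109375), (48.047454833984375, 122.32034301757812), 70.28060150146484)
stand ((0.5561563968658447, 0.14128418266773224), (0.09680528938770294, 0.24586132168769836), 19.30097770690918) [[0.4697999954223633, 0.24130000174045563], [0.5511000156402588, 0.00930000003427267], [0.6424999833106995, 0.04129999876022339], [0.5612000226974487, 0.2732999920845032]]
lens top [478.0586091  265.88370731] 137.875 [ 0.57203099 -0.29459939  0.042     ]
lens scene [180.59648676 245.82726578] 61.375 [ 0.57598173 -0.29130763  0.042     ]
hole top [218.94448969 288.83444625] 47.96875 [0.53316046 0.20788741 0.128     ]
hole scene [402.54469086 196.15625   ] 7.75 [0.53790184 0.20900723 0.128     ]
knob [289.44434307 256.38108273] 4.28125 [0.59402229 0.08217589 0.045     ] [0.5932613  0.08069269 0.0735    ] ((289.5580139160156, 256.4742431640625), (4.391372203826904, 1.4722518920898438), 66.03751373291016)
[0.814 0.007 0.02 ]
[ 0.743 -0.178  0.02 ]
[0.472 0.328 0.02 ]
```

drive_tool(
  increments=[
    [[-0.32, -0.3, 0.27, 0, 0.007], [-0.32, -0.6, 0.53, 0, 0.014], [-0.32, -0.92, 0.8, 0, 0.021]],
  ],
  squeeze=30,
)

```text
time_s: 0.48
tcp_pos: [0.3596, -0.4657, 0.237]
eef_rot: [180.0, -0.0, -160.9]
contact_force: [1.0, 0.3, 0.3]
gripper_width: 0.0634
gripper_force: 0.0
```

drive_tool(
  increments=[
    [[-0.32, -0.4, 0.45, 0, 0], [-0.32, -0.81, 0.91, 0, 0], [-0.32, -0.81, 0.91, 0, 0]],
  ],
)

```text
time_s: 0.85
tcp_pos: [0.4161, -0.3291, 0.2377]
eef_rot: [180.0, 0.0, -160.6]
contact_force: [-0.1, 0.3, 0.8]
gripper_width: 0.0332
gripper_force: 0.0
```

drive_tool(
  increments=[
    [[-0.32, -0.4, 0.45, 0, 0], [-0.32, -0.81, 0.91, 0, 0], [-0.32, -0.81, 0.91, 0, 0]],
  ],
)

```text
time_s: 1.23
tcp_pos: [0.4719, -0.1941, 0.2375]
eef_rot: [180.0, 0.0, -160.6]
contact_force: [0.1, -0.1, -0.8]
gripper_width: 0.0297
gripper_force: 0.0
```

drive_tool(
  increments=[
    [[-0.32, -0.4, 0.45, 0, 0], [-0.32, -0.81, 0.91, 0, 0], [-0.32, -0.81, 0.91, 0, 0]],
  ],
)

```text
time_s: 1.6
tcp_pos: [0.5277, -0.0589, 0.2373]
eef_rot: [180.0, -0.0, -160.6]
contact_force: [0.1, 0.8, 0.6]
gripper_width: 0.0301
gripper_force: 0.0
```

drive_tool(
  increments=[
    [[-0.32, -0.4, 0.45, 0, 0], [-0.32, -0.81, 0.91, 0, 0], [-0.32, -0.81, 0.91, 0, 0], [-0.32, -0.81, 0.91, 0, 0]],
  ],
)

```text
time_s: 2.1
tcp_pos: [0.5827, 0.0744, 0.2368]
eef_rot: [-180.0, -0.1, -160.7]
contact_force: [-0.5, -1.1, -1.4]
gripper_width: 0.0296
gripper_force: 0.0
```

drive_tool(
  increments=[
    [[-0.32, 0.01, 0.018, 0.4, 0], [-0.32, 0.01, 0.018, 0.8, 0], [-0.32, 0.01, 0.018, 1.0, 0], [-0.32, 0.01, 0.018, 1.0, 0]],
  ],
)

```text
time_s: 2.6
tcp_pos: [0.5792, 0.0732, 0.1159]
eef_rot: [-180.0, -0.2, -160.8]
contact_force: [-0.0, -0.3, 0.4]
gripper_width: 0.0299
gripper_force: 0.0
```

Run:
```python
from h import *
from plant import r,capture
s=capture("scene")[:,:,::-1];t=capture("top")[:,:,::-1]
def c(im,x,y,w,h,k): return cv2.resize(cv2.convertScaleAbs(im[y:y+h,x:x+w],alpha=1.7),None,fx=k,fy=k,interpolation=cv2.INTER_CUBIC)
cv2.imwrite("pics/k1.png",np.hstack([c(s,310,170,100,110,4),c(t,250,220,95,110,4)]));print(r.get_state()['tcp_pos'])
```

```text
[0.58124565 0.0743314  0.11860479]
```

View pics/k1.png

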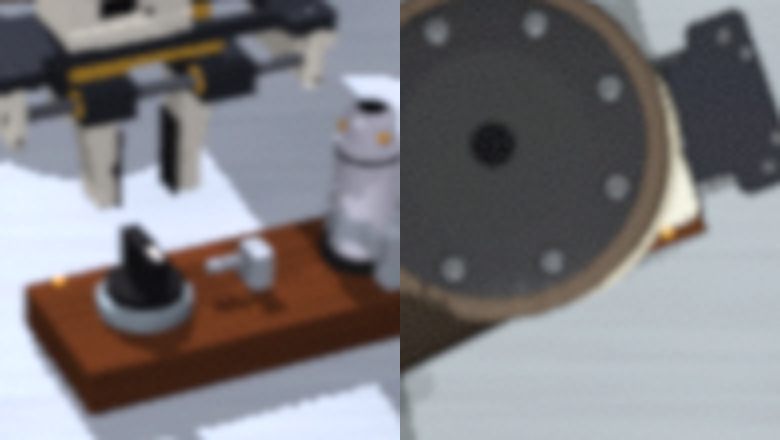

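The fingers straddle the bar: their tips are at about x=105 and x=180 in the crop, and the bar is at 135. I'll descend and grip.

drive_tool(
  increments=[
    [[-0.32, 0, 0, 0.2, 0], [-0.32, 0, 0, 0.35, 0], [-0.32, 0, 0, 0.45, 0], [-0.32, 0, 0, 0.45, 0]],
  ],
)

```text
time_s: 3.2
tcp_pos: [0.581, 0.075, 0.0638]
eef_rot: [-180.0, -0.0, -160.8]
contact_force: [0.2, -0.9, 0.3]
gripper_width: 0.0296
gripper_force: 0.0
```

drive_tool(
  increments=[
    [[-1, 0, 0, 0, 0], [-1, 0, 0, 0, 0], [-1, 0, 0, 0, 0], [-1, 0, 0, 0, 0], [-1, 0, 0, 0, 0]],
  ],
)

```text
time_s: 3.82
tcp_pos: [0.5812, 0.0763, 0.0644]
eef_rot: [179.9, 0.1, -160.7]
contact_force: [-2.0, 5.7, 4.5]
gripper_width: 0.0122
gripper_force: 30.0
```

drive_tool(
  increments=[
    [[-1, 0, 0.012, 0, 0.015], [-1, 0, 0.012, 0, 0.03], [-1, 0, 0.012, 0, 0.055], [-1, 0, 0.012, 0, 0.08], [-1, 0, 0.012, 0, 0.08]],
  ],
)

```text
time_s: 4.45
tcp_pos: [0.5811, 0.0755, 0.0644]
eef_rot: [-179.9, 0.1, 170.3]
contact_force: [2.0, -6.5, 0.4]
gripper_width: 0.012
gripper_force: 30.0
```

drive_tool(
  increments=[
    [[-1, -0.003, -0.005, 0, 0.025], [-1, -0.003, -0.005, 0, 0.05], [-1, -0.003, -0.005, 0, 0.075], [-1, -0.003, -0.005, 0, 0.1], [-1, -0.003, -0.005, 0, 0.114]],
  ],
)

```text
time_s: 5.08
tcp_pos: [0.5804, 0.0743, 0.0644]
eef_rot: [-179.9, 0.1, 129.2]
contact_force: [0.2, -7.2, 4.0]
gripper_width: 0.012
gripper_force: 30.1
```

drive_tool(
  increments=[
    [[-1, 0, 0, 0, 0], [-1, 0, 0, 0, 0], [-1, 0, 0, 0, 0]],
  ],
)

```text
time_s: 5.45
tcp_pos: [0.5805, 0.0743, 0.0644]
eef_rot: [-179.9, 0.1, 129.5]
contact_force: [-1.2, -7.2, 4.6]
gripper_width: 0.0119
gripper_force: 30.1
```

Run:
```python
from plant import r
s=r.get_state();print(s['moment'],s['joints'].round(1),s['eef_rot'],s['contact_force'])
```

```text
[-3.01991874  0.12685597  0.38354364] [ 2.650e+01  2.180e+01 -2.290e+01  1.000e-01 -4.540e+01 -1.671e+02] [-1.79897461e+02  7.35988209e-02  1.29455041e+02] [-1.19178175 -7.24547833  4.58937292]
```

drive_tool(
  increments=[
    [[-1, 0, 0, 0, 0.004], [-1, 0, 0, 0, 0.004], [-1, 0, 0, 0, 0.004]],
  ],
)

```text
time_s: 5.82
tcp_pos: [0.5804, 0.0743, 0.0644]
eef_rot: [-179.9, 0.1, 128.0]
contact_force: [-0.7, -8.0, 4.4]
gripper_width: 0.0114
gripper_force: 30.4
```

Run:
```python
from plant import r
s=r.get_state();print(s['moment'],s['joints'].round(1),s['eef_rot'],s['contact_force'])
```

```text
[-3.02398114  0.21301104  0.59249527] [ 2.650e+01  2.180e+01 -2.290e+01  1.000e-01 -4.540e+01 -1.686e+02] [-1.79893689e+02  7.98487187e-02  1.28035188e+02] [-0.74932588 -7.98024358  4.41522616]
```

The moment climbs quickly for a small extra turn, so the knob is against its stop. I'll open wide and let it spring back.

drive_tool(
  increments=[
    [[1, 0, 0, 0, 0], [1, 0, 0, 0, 0], [1, 0, 0, 0, 0], [1, 0, 0, 0, 0], [1, 0, 0, 0, 0]],
  ],
)

```text
time_s: 6.45
tcp_pos: [0.5806, 0.0763, 0.0635]
eef_rot: [180.0, -0.0, 128.0]
contact_force: [-0.4, 0.3, -0.6]
gripper_width: 0.0559
gripper_force: 0.0
```

drive_tool(
  increments=[
    [[1, 0, 0, -0.2, 0], [1, 0, 0, -0.6, 0], [1, 0, 0, -1, 0], [1, 0, 0, -1, 0]],
  ],
)

```text
time_s: 6.95
tcp_pos: [0.5829, 0.077, 0.188]
eef_rot: [179.6, 0.1, 128.0]
contact_force: [0.1, -0.5, -0.2]
gripper_width: 0.0873
gripper_force: 0.0
```

Run:
```python
from h import *
from plant import r,capture
s=capture("scene")[:,:,::-1]
cv2.imwrite("pics/k2.png",cv2.resize(cv2.convertScaleAbs(s[150:290,290:460],alpha=1.7),None,fx=4,fy=4,interpolation=cv2.INTER_CUBIC))
```

```text
(no output)
```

View pics/k2.png

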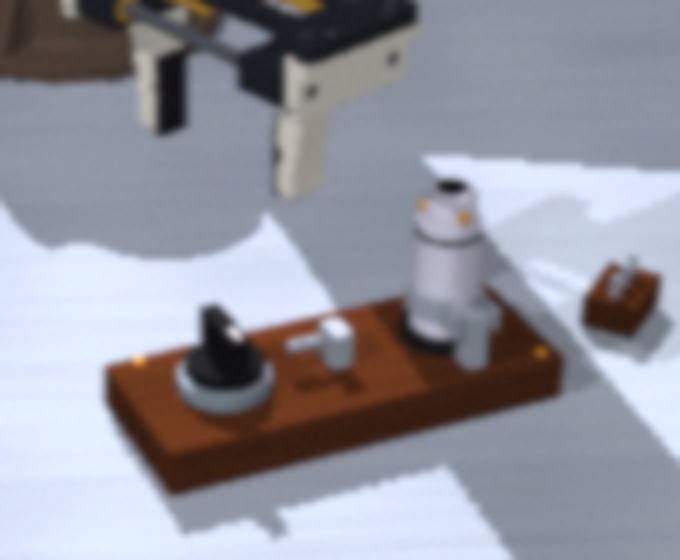

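The knob is back at rest and the barrel is still upright. Next I'll go to the cell.

drive_tool(
  increments=[
    [[1, -0.2, -0.16, 0, -0.025], [1, -0.4, -0.32, 0, -0.05], [1, -0.6, -0.5, 0, -0.075], [1, -0.79, -0.65, 0, -0.1], [1, -0.79, -0.65, 0, -0.111]],
  ],
)

```text
time_s: 7.62
tcp_pos: [0.5764, -0.0484, 0.1818]
eef_rot: [-180.0, -0.2, 168.0]
contact_force: [-0.1, -0.3, 0.4]
gripper_width: 0.0878
gripper_force: 0.0
```

drive_tool(
  increments=[
    [[1, -0.05, -0.25, 0, -0.025], [1, -0.1, -0.5, 0, -0.05], [1, -0.15, -0.75, 0, -0.075], [1, -0.19, -1, 0, -0.1], [1, -0.19, -1, 0, -0.111]],
  ],
)

```text
time_s: 8.25
tcp_pos: [0.5735, -0.1704, 0.1816]
eef_rot: [179.9, -0.1, -152.0]
contact_force: [-0.2, -0.3, 0.6]
gripper_width: 0.0876
gripper_force: 0.0
```

drive_tool(
  increments=[
    [[1, 0.17, -0.3, 0, 0], [1, 0.34, -0.6, 0, 0], [1, 0.5, -0.89, 0, 0], [1, 0.5, -0.89, 0, 0], [1, 0.5, -0.89, 0, 0]],
  ],
  squeeze=50,
)

```text
time_s: 8.88
tcp_pos: [0.5709, -0.2911, 0.1821]
eef_rot: [179.9, -0.1, -152.2]
contact_force: [-0.7, -0.1, -0.3]
gripper_width: 0.0877
gripper_force: 0.0
```

Run:
```python
from plant import r,capture
import numpy as np
P=[]
for i in range(4):
    capture("top");s=r.get_state();P.append(np.r_[s['tcp_pos'],s['eef_rot'][2]])
print(np.mean(P,0),np.std(P,0),s['joints'].round(1))
```

```text
[   0.57146299   -0.29055016    0.18300086 -152.0746161 ] [1.74582220e-04 9.56158843e-05 3.33216102e-04 2.26230725e-02] [ -9.5  19.6  -8.1  -0.  -62.4 -52.5]
```

drive_tool(
  increments=[
    [[1, -0.01, -0.028, 0.3, 0], [1, -0.01, -0.028, 0.7, 0], [1, -0.01, -0.028, 1, 0], [1, -0.01, -0.028, 1, 0]],
  ],
)

```text
time_s: 9.57
tcp_pos: [0.5723, -0.2927, 0.0609]
eef_rot: [179.8, -0.2, -152.1]
contact_force: [-0.2, 0.0, 1.6]
gripper_width: 0.0879
gripper_force: 0.0
```

drive_tool(
  increments=[
    [[1, 0, 0, 0.12, 0], [1, 0, 0, 0.2, 0], [1, 0, 0, 0.25, 0], [1, 0, 0, 0.25, 0], [1, 0, 0, 0.25, 0]],
  ],
)

```text
time_s: 10.2
tcp_pos: [0.5745, -0.294, 0.034]
eef_rot: [-180.0, 0.0, -152.1]
contact_force: [-0.2, -0.4, 0.2]
gripper_width: 0.0879
gripper_force: 0.0
```

drive_tool(
  increments=[
    [[-1, 0, 0, 0, 0], [-1, 0, 0, 0, 0], [-1, 0, 0, 0, 0], [-1, 0, 0, 0, 0], [-1, 0, 0, 0, 0]],
  ],
  squeeze=50,
)

```text
time_s: 10.82
tcp_pos: [0.5742, -0.2938, 0.0336]
eef_rot: [180.0, 0.0, -152.1]
contact_force: [0.1, 0.3, 0.6]
gripper_width: 0.0451
gripper_force: 50.0
```

drive_tool(
  increments=[
    [[-1, 0, 0, -0.2, 0], [-1, 0, 0, -0.6, 0], [-1, 0, 0, -1, 0], [-1, 0, 0, -1, 0]],
  ],
)

```text
time_s: 11.32
tcp_pos: [0.5766, -0.2946, 0.1583]
eef_rot: [-179.7, 0.3, -152.1]
contact_force: [0.1, -0.0, -1.0]
gripper_width: 0.045
gripper_force: 50.0
```

drive_tool(
  increments=[
    [[-1, -0.1, 0.25, -0.1, 0], [-1, -0.2, 0.5, -0.25, 0], [-1, -0.31, 0.75, -0.4, 0], [-1, -0.417, 0.962, -0.4, 0]],
  ],
)

```text
time_s: 11.82
tcp_pos: [0.5647, -0.1673, 0.2024]
eef_rot: [-180.0, 0.1, -152.1]
contact_force: [0.1, -0.2, -0.7]
gripper_width: 0.0452
gripper_force: 50.0
```

drive_tool(
  increments=[
    [[-1, -0.1, 0.25, 0, 0], [-1, -0.2, 0.5, 0, 0], [-1, -0.31, 0.75, 0, 0], [-1, -0.417, 0.962, 0, 0]],
  ],
)

```text
time_s: 12.32
tcp_pos: [0.554, -0.0418, 0.2007]
eef_rot: [180.0, -0.1, -152.1]
contact_force: [0.1, 0.2, -0.2]
gripper_width: 0.0449
gripper_force: 50.0
```

drive_tool(
  increments=[
    [[-1, -0.1, 0.25, 0, 0], [-1, -0.2, 0.5, 0, 0], [-1, -0.31, 0.75, 0, 0], [-1, -0.417, 0.962, 0, 0]],
  ],
)

```text
time_s: 12.82
tcp_pos: [0.5442, 0.0835, 0.2007]
eef_rot: [180.0, -0.1, -152.1]
contact_force: [0.3, -0.1, -0.6]
gripper_width: 0.0451
gripper_force: 50.0
```

drive_tool(
  increments=[
    [[-1, -0.1, 0.25, 0, 0], [-1, -0.2, 0.5, 0, 0], [-1, -0.31, 0.75, 0, 0], [-1, -0.417, 0.962, 0, 0], [-1, -0.417, 0.962, 0, 0]],
  ],
)

```text
time_s: 13.45
tcp_pos: [0.5347, 0.2094, 0.2005]
eef_rot: [180.0, -0.1, -152.0]
contact_force: [0.2, -0.3, -0.5]
gripper_width: 0.0451
gripper_force: 50.0
```

Run:
```python
from plant import r,capture
from h import *
P=[]
for i in range(4):
    im=capture("scene");s=r.get_state();P.append(np.r_[s['tcp_pos'],s['eef_rot'][2]])
p=np.mean(P,0);print(p,s['contact_force'],s['gripper_width'])
im=im[:,:,::-1];cv2.imwrite("pics/b1f.png",im)
cv2.imwrite("pics/b1.png",cv2.resize(cv2.convertScaleAbs(im[130:260,340:480],alpha=1.7),None,fx=4,fy=4,interpolation=cv2.INTER_CUBIC))
for q in([.535,.208,.128],[.535,.208,p[2]-.0026-.011]): print(proj("scene",q))
```

```text
[   0.53475197    0.20771494    0.20081474 -152.09847476] [-0.63522975 -0.47262807 -0.99850982] 0.04484624576162972
[401.88481051 195.55548643]
[403.58118216 171.76183466]
```

View pics/b1.png

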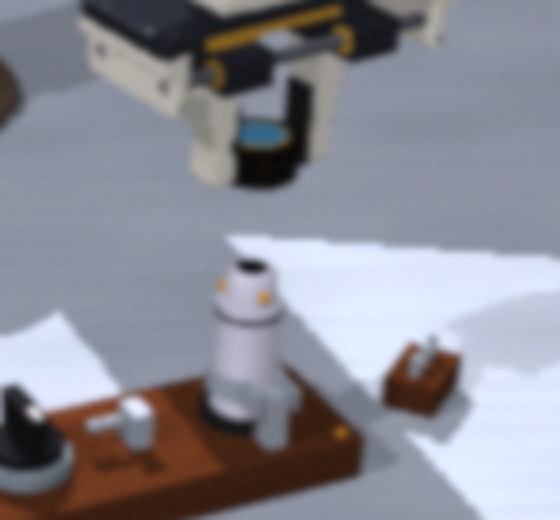

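The cell hangs level in the jaws above the barrel: the lens is at about (264,134) in the crop and the barrel hole at (250,265). I'll measure the offset between them numerically in the scene camera.

Run:
```python
from h import *
for f,z,bx in(("pics/b1f.png",.2092,(396,156,22,14)),("pics/scene0.png",.042,(165,235,35,25))):
    s=cv2.imread(f);x,y,w,h=bx
    hsv=cv2.cvtColor(cv2.resize(s[y:y+h,x:x+w],None,fx=4,fy=4,interpolation=cv2.INTER_CUBIC),cv2.COLOR_BGR2HSV)
    m=cv2.inRange(hsv,(85,80,50),(115,255,255));c=max(cv2.findContours(m,0,1)[0],key=cv2.contourArea);M=cv2.moments(c)
    g=(np.array([M['m10'],M['m01']])/M['m00']+.5)/4-.5+[x,y];print(g,cv2.boundingRect(c),M['m00'],onz("scene",g,z))
for f in("pics/b1f.png","pics/scene0.png"):
    s=cv2.imread(f);x,y,w,h=395,190,15,10
    v=cv2.cvtColor(cv2.resize(s[y:y+h,x:x+w],None,fx=4,fy=4,interpolation=cv2.INTER_CUBIC),cv2.COLOR_BGR2GRAY)
    m=(v<75).astype(np.uint8)
    c=max(cv2.findContours(m,0,1)[0],key=cv2.contourArea);M=cv2.moments(c)
    g=(np.array([M['m10'],M['m01']])/M['m00']+.5)/4-.5+[x,y];print("hole",g,cv2.boundingRect(c),onz("scene",g,.128))
```

```text
[404.60281385 162.7655303 ] (16, 17, 44, 23) 770.0 [0.53586515 0.20865845 0.2092    ]
[180.59648676 245.82726578] (39, 31, 49, 28) 982.0 [ 0.57598173 -0.29130763  0.042     ]
hole [402.25186012 196.1390129 ] (15, 19, 32, 15) [0.53777521 0.20836559 0.128     ]
hole [402.59760536 196.24281609] (20, 21, 25, 13) [0.53831236 0.20905773 0.128     ]
```

drive_tool(
  increments=[
    [[-1, -0.005, -0.003, 0.2, 0], [-1, -0.005, -0.003, 0.35, 0], [-1, -0.005, -0.003, 0.42, 0], [-1, -0.005, -0.003, 0.42, 0]],
  ],
)

```text
time_s: 14.15
tcp_pos: [0.5358, 0.2073, 0.1509]
eef_rot: [-180.0, -0.1, -152.2]
contact_force: [0.1, 1.4, -0.2]
gripper_width: 0.0454
gripper_force: 50.0
```

drive_tool(
  increments=[
    [[-1, 0, 0, 0.03, 0], [-1, 0, 0, 0.06, 0], [-1, 0, 0, 0.09, 0], [-1, 0, 0, 0.09, 0]],
  ],
)

```text
time_s: 14.65
tcp_pos: [0.5357, 0.2078, 0.1401]
eef_rot: [-180.0, -0.0, -152.1]
contact_force: [0.5, 0.2, -0.5]
gripper_width: 0.0451
gripper_force: 50.0
```

drive_tool(
  increments=[
    [[-1, 0, 0, 0.01, 0], [-1, 0, 0, 0.02, 0], [-1, 0, 0, 0.035, 0], [-1, 0, 0, 0.035, 0]],
  ],
)

```text
time_s: 15.15
tcp_pos: [0.5358, 0.2078, 0.136]
eef_rot: [-180.0, -0.0, -152.1]
contact_force: [-0.2, 0.2, -0.6]
gripper_width: 0.0449
gripper_force: 50.0
```

drive_tool(
  increments=[
    [[-1, 0, 0, 0.01, 0], [-1, 0, 0, 0.02, 0], [-1, 0, 0, 0.025, 0], [-1, 0, 0, 0.025, 0]],
  ],
)

```text
time_s: 15.65
tcp_pos: [0.5358, 0.2079, 0.1331]
eef_rot: [180.0, -0.0, -152.1]
contact_force: [-0.9, 0.5, -1.1]
gripper_width: 0.045
gripper_force: 50.0
```

drive_tool(
  increments=[
    [[-1, 0, 0, 0.01, 0], [-1, 0, 0, 0.017, 0], [-1, 0, 0, 0.017, 0]],
  ],
)

```text
time_s: 16.02
tcp_pos: [0.536, 0.208, 0.1314]
eef_rot: [180.0, 0.0, -152.1]
contact_force: [-0.8, -0.4, 2.8]
gripper_width: 0.0451
gripper_force: 50.0
```

drive_tool(
  increments=[
    [[-1, 0, 0, 0.01, 0], [-1, 0, 0, 0.017, 0], [-1, 0, 0, 0.017, 0]],
  ],
)

```text
time_s: 16.4
tcp_pos: [0.5361, 0.2081, 0.1296]
eef_rot: [180.0, 0.0, -152.1]
contact_force: [-2.3, 0.2, 7.8]
gripper_width: 0.045
gripper_force: 50.0
```

drive_tool(
  increments=[
    [[-1, 0, 0, 0.01, 0], [-1, 0, 0, 0.01, 0], [-1, 0, 0, 0.01, 0]],
  ],
)

```text
time_s: 16.77
tcp_pos: [0.5362, 0.2081, 0.1287]
eef_rot: [180.0, 0.1, -152.1]
contact_force: [-2.2, -0.1, 8.7]
gripper_width: 0.0451
gripper_force: 50.0
```

drive_tool(
  increments=[
    [[-1, 0, 0, 0.008, 0], [-1, 0, 0, 0.008, 0], [-1, 0, 0, 0.008, 0]],
  ],
)

```text
time_s: 17.15
tcp_pos: [0.5362, 0.2081, 0.1279]
eef_rot: [-180.0, 0.1, -152.1]
contact_force: [-3.7, -0.3, 10.0]
gripper_width: 0.0452
gripper_force: 50.0
```

drive_tool(
  increments=[
    [[-1, 0, 0, 0.008, 0], [-1, 0, 0, 0.008, 0], [-1, 0, 0, 0.008, 0]],
  ],
)

```text
time_s: 17.52
tcp_pos: [0.5357, 0.2081, 0.1255]
eef_rot: [180.0, -0.0, -152.1]
contact_force: [0.4, 2.8, -3.4]
gripper_width: 0.0453
gripper_force: 50.0
```

drive_tool(
  increments=[
    [[-1, 0, 0, 0.008, 0], [-1, 0, 0, 0.008, 0], [-1, 0, 0, 0.008, 0]],
  ],
)

```text
time_s: 17.9
tcp_pos: [0.5354, 0.2078, 0.1242]
eef_rot: [180.0, -0.1, -152.1]
contact_force: [0.3, 3.2, -8.1]
gripper_width: 0.0451
gripper_force: 50.0
```

The snap has begun: the force has changed sign and the balls are pulling the cell down. I'll keep pressing.

drive_tool(
  increments=[
    [[-1, 0, 0, 0.01, 0], [-1, 0, 0, 0.01, 0], [-1, 0, 0, 0.01, 0]],
  ],
)

```text
time_s: 18.27
tcp_pos: [0.5357, 0.2078, 0.1236]
eef_rot: [180.0, -0.0, -152.1]
contact_force: [-0.9, 2.2, -5.1]
gripper_width: 0.045
gripper_force: 50.0
```

drive_tool(
  increments=[
    [[-1, 0, 0, 0.01, 0], [-1, 0, 0, 0.01, 0], [-1, 0, 0, 0.01, 0]],
  ],
)

```text
time_s: 18.65
tcp_pos: [0.5357, 0.2078, 0.1231]
eef_rot: [-180.0, 0.0, -152.1]
contact_force: [-5.2, 1.4, 1.1]
gripper_width: 0.0454
gripper_force: 50.0
```

drive_tool(
  increments=[
    [[-1, 0.003, 0.002, 0.01, 0], [-1, 0.003, 0.002, 0.015, 0], [-1, 0.003, 0.002, 0.015, 0], [-1, 0.003, 0.002, 0.015, 0]],
  ],
)

```text
time_s: 19.15
tcp_pos: [0.5357, 0.2078, 0.1215]
eef_rot: [-180.0, 0.0, -152.1]
contact_force: [-4.4, -0.0, 4.6]
gripper_width: 0.0455
gripper_force: 50.0
```

drive_tool(
  increments=[
    [[-1, 0, 0, 0.008, 0], [-1, 0, 0, 0.015, 0], [-1, 0, 0, 0.015, 0], [-1, 0, 0, 0.015, 0]],
  ],
)

```text
time_s: 19.65
tcp_pos: [0.5357, 0.2078, 0.1201]
eef_rot: [-180.0, 0.0, -152.1]
contact_force: [-6.2, 0.2, 9.8]
gripper_width: 0.0453
gripper_force: 50.0
```

Run:
```python
from plant import r,capture
from h import *
for i in range(6): im=capture("scene")
s=r.get_state();print(s['contact_force'],s['tcp_pos'])
cv2.imwrite("pics/f1.png",cv2.resize(cv2.convertScaleAbs(im[150:280,310:450,::-1],alpha=1.7),None,fx=4,fy=4,interpolation=cv2.INTER_CUBIC))
```

```text
[-5.67015564  0.59789318  9.28323114] [0.53576034 0.20783453 0.12011759]
```

View pics/f1.png

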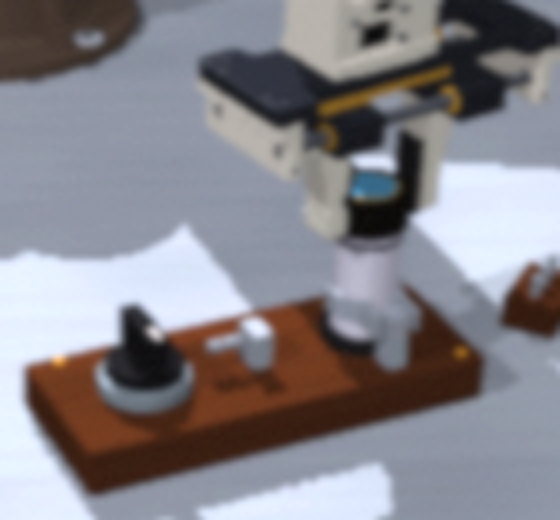

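The cell sits square on the barrel at crop (375,205) with the balls hidden, the knob at (145,360) is at rest, and the push is steady at about 9 N. I'll hand the job in.

```bash
python3 -c "
from plant import job
print(job.close_job())"
```

```text
the job is handed in; nothing more can be done
None
```

I turned the knob to its stop and it sprang back to rest; the cell then snapped home, and I handed the job in at about 20 s, still holding it with a steady push of about 9 N (barrel down roughly 3.5 mm by my estimate); no verdict came back.

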